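Load and lock the watch leak tester

TASK

Get the watch ready for its leak test: clear the tweezers off the tester and lay them on the dark bench mat, and set the watch, glass up, in the middle of the tester's round rubber support. Swing the clear bell down over the watch gently, and only then swing the locking bar over the bell and press it fully down, so that the bell is squeezed home on its seal. Leave the other things where they are.

Things in the scene. Friction and masses are not known exactly. Their poses are not given: they have to be found in the camera images.
- tester: Leak tester fixed on the worktop: grey box 190 x 200 mm, 42 mm high, display and buttons on its front (-x). Origin: on the worktop under the centre of its round support; x to its back, y to its left. Behind stands the clear bell; at the left (y = 86 mm) a fork post 16 x 33 mm, 115 mm high, carries the locking bar; a 34 mm gauge, 53 mm high, is at the right rear corner.
- support (a point): Centre of the top of the rubber support, a disc of 44 mm diameter, 50 mm above the worktop. Round it, on an aluminium plate 45 mm up, lies the rubber seal ring, 84 mm inside and 100 mm outside, top also 50 mm up; the ring is sprung and sinks up to 3 mm.
- bell (a joint): Angle of the bell (rad): 0 = squeezed fully home on the seal, about 0.04 = resting on the free seal ring, 1.55 to 1.85 (its stop) = swung up, leaning back. It hinges about the tester's y axis. The hinge is stiff: the bell stays where it is left; 1 to 2 N at its tab moves it, about 4 N squeezes the seal.
- bell_tab (a point): On the outer (upper) face of the bell's flat aluminium tab, 36 mm wide, 6 mm thick, opposite the hinge, 8 mm from its outer edge; 150 mm from the hinge axis, and 3 mm above it when shut. Bell up: topmost part, this face looks away from the robot. Bell: clear cup 100 mm wide, 44 mm high (inside 84 and 36), steel boss on top. Site x points to the hinge, z out of this face, turning with it.
- bell_hinge (a point): Point on the hinge axis of the bell, 74 mm behind the support centre, 52 mm above the worktop.
- bar (a joint): Angle of the locking bar (rad): 0 = fully down, level over the bell, its foot pressing the bell's boss; 1.57 = upright; 1.9 = leaning outward at its stop. It hinges about the tester's x axis. Stiff: it stays where it is left; 2 to 4 N at its ball moves it, about 7 N presses it fully down on the bell. Below about 1.4 rad it is in the way of the bell and of work at the support.
- bar_handle (a point): Centre of the black ball handle, 26 mm diameter, at the free end of the bar, 150 mm from the bar's hinge. The bar is flat steel, 16 mm wide, 10 mm thick. With the bar down the ball is 64 mm to the right (-y of the tester) of the support centre, 108 mm above the worktop.
- bar_hinge (a point): Point on the hinge axis of the locking bar, 86 mm to the left (+y of the tester) of the support centre, 104 mm above the worktop.
- watch: Loose steel wristwatch head without strap, 40 mm round, 10 mm high, white dial up. Lugs along its x axis make it 48 mm long: two flat lug ends, 25 mm wide over both, stand at x = -24 and +24 mm, 1 to 7 mm above its underside. Small crown at -y. Origin: centre of the underside, z up through the glass.
- tweezers: Loose steel tweezers lying flat across the seal ring of the tester, 124 x 12 x 8 mm, long along their x axis. Origin: middle of the underside.
- mat: Dark rubber bench mat fixed on the worktop, 130 mm (its x) by 200 mm (its y), 3 mm thick. Origin: centre of the underside.
- steel_die: Bystander: loose round steel pressing die, 42 mm diameter, 12 mm high, recess on top. Origin: centre of the underside.
- pill_box: Bystander: loose round pale pill box, 42 mm diameter, 20 mm high. Origin: centre of the underside.
- loupe: Bystander: loose black eye loupe standing upright, 35 mm diameter, 39 mm high. Origin: centre of the underside.
- driver: Bystander: loose slim screwdriver with blue sleeve, 85 x 8 x 8 mm along its x axis, lying near the far (+x) edge of the mat. Origin: middle of the underside.
- oil_bottle: Bystander: loose red dosing bottle with a pointed white cap, standing, 25 mm diameter, 74 mm high. Origin: centre of the underside.
- tape: Bystander: loose roll of masking tape lying flat, 52 mm diameter, 18 mm high. Origin: centre of the underside.

How it is judged:
On the way:
1. the bell is down over the watch on the support, with the bar still up (value of joint bell below 0.09 rad and horizontal distance between watch and support below 0.012 m and value of joint bar above 0.25 rad), for 0.1 s.
At the end, for the whole second after the job is handed in: Bar fully down (under 0.022 rad), bell squeezed home (under 0.027 rad), watch glass up on the support within 12 mm of its centre, the middle of the tweezers on the mat, lying at rest at mat height (value of joint bar below 0.022 rad and value of joint bell below 0.027 rad and horizontal distance between watch and support below 0.012 m and angle between watch's own z axis and vertical below 0.1 rad and z of watch in the frame of tester between 0.046 and 0.054 m and x of tweezers in the frame of mat between -0.065 and 0.065 m and y of tweezers in the frame of mat between -0.1 and 0.1 m and height (world z) of tweezers below 0.013 m and linear speed of each of tweezers, watch below 0.02 m/s); the robot touches nothing.
It fails at once if a bystander (steel die, pill box, loupe, screwdriver, tape roll or oil bottle) is shifted more than 30 mm (distance of any of steel_die, pill_box, loupe, driver, tape, oil_bottle from where it was at the start of the episode above 0.03 m).
It fails at once if the bell is slammed (faster than 4 rad/s downward) (velocity of joint bell below -4 rad/s).
It also fails if it takes over 72 s, if anything falls off the work surface, if the arm or the gripper's body presses on something with over 40 N, if the wrist force passes 120 N, or if a joint passes its speed limit or range.

ROBOT

A 7-joint arm with a two-finger parallel gripper is mounted at the origin on a cart in front of the work surface, level with it; the furniture and walls round the work are solid. World frame = base frame: x ahead of the robot, y to its left, z up, the work surface at z = 0. Lengths are in m, angles in rad, forces in N, time in s.
With the tool pointing down it reaches from about 0.425 to 0.95 m from the base axis. Payload 4.7 kg.
Tool frame: the origin (TCP) lies on the centre line of the jaws, within the pads' length; the fingertips stand 8 mm ahead of it and the grasp point (between the pads) lies 11 mm behind it; z points along the fingers, y is the line along which they close (so a half turn about z gives the same grasp; the last joint's range is limited). The gripper opens to 85 mm and grips with 20 to 120 N. Pads are 22 mm wide; open, the fingers measure 114 mm over their backs; the gripper's body (76 mm by 85 mm) begins 54 mm behind the grasp point. The pads swing forward as they close: fully open they stand 13 mm farther back than shut.
Start: joints at [1.122, 0.469, -0.049, 1.532, 0.024, 1.141, -0.082], TCP at [0.275, -0.616, 0.215] pointing down, gripper open.
Joint ranges: [-2.59, 2.59], [-0.33, 1.99], [-1.39, 1.29], [0.1, 2.45], [-1.04, 4.18], [0.21, 1.99], [-2.66, 2.66]. Speed limits (rad/s): [2.57, 2.57, 3.14, 3.14, 3.14, 3.14, 3.14].

INTERFACE

Orientations are given as a unit quaternion [w, x, y, z].
In Python, from plant import manip gives the robot as it stands.
- The arm moves only by the shell command python3 -m handwheel 'ROWS' [FORCE]. ROWS is JSON, a list of rows, each an object with "translation": the shift along the tool's x, y, z each as a share of 30 mm, from -1 to 1, a list of three; "delta_rot": the turn, a rotation vector about the tool's x, y, z each as a share of pi rad, from -1 to 1, a list of three; "claw": the opening, from 0 (shut) to 1 (fully open). A call has 1 to 12 rows; each row shifts and turns the commanded pose from where the row before left it, along the tool's axes as they then stand; what a row does not reach is not made up. A row lasts 1/8 s, in which the tool goes at most 62.5 mm and 10.7 degrees, less where a joint would pass 70% of its speed; a pose out of reach is approached as far as the arm can. A call with a number of a shift or a turn outside -1 to 1 is refused whole. A call with a gripper value outside its range is refused whole. The fingers move at their own pace and stop on an object; FORCE is the grip in N (left out, the last holds). Time passes only in rows, so rows that do not move let the fingers close. It gives the time, the measured TCP pose, the force, the opening and the grip force at its end, in the units of the state.
- manip.state(): the state, without advancing time (a new reading comes with each control period).
- manip.grab_frame(name): name is "scene" or "top" or "wrist"; returns the picture (480x640x3 uint8, blue, green, red); there is no depth.
- manip.camera_params(name): a dict with "intrinsics" (3x3 intrinsics, pixels), "extrinsics" (4x4, takes a point from world to camera coordinates). Camera axes: x right, y up, looking along -z (the intrinsics and any distortion apply to the point x, -y, -z); pixel columns grow to the right and rows downward; lengths in m; the calibration is good to about 2 mm. A picture is of the moment at which its call begins: read the wrist's pose just before it. camera_params takes no time and is no camera call; for the wrist camera it gives the pose at the moment of the call.
- manip.job_done(): hands the job in; it is judged then, once.
The state is a dict: "clock": time; "joints": joint angles; "dq": joint speeds; "joint_efforts": joint torques, N m; "tool_pos": TCP position; "tool_rot": TCP orientation; "force": force on the tool from outside, world axes, zero at the start; "moment": the same for the moment, N m; "finger_gap": finger opening in m; "finger_force": force on a finger pad.
Only numpy, scipy, OpenCV 4.12 (cv2) and the standard library are available. Lean on these libraries where they do the work, as an engineer would, in place of code of your own. Each camera call takes 0.05 s, during which the arm holds its last target. There are 200 camera calls.

## Working session

There is one attempt and no reset: what is moved stays moved. The work goes in short steps, Python scripts to look and compute and a shell command to move; the robot and the scene stay as the last step left them, time stands still between calls to the robot, and variables do not carry over. Pictures are saved under pics/ and viewed, at most 10 in all, crops included, and the job is handed in when it is done.

```bash
mkdir -p pics; ls; python3 - <<'E'
from plant import manip
import cv2
for n in("scene","top"):
    cv2.imwrite(f"pics/{n}0.png",manip.grab_frame(n))
    print(n,manip.camera_params(n))
print(manip.state())
E
```

```text
pics
scene {'intrinsics': array([[606.56728099,   0.        , 306.8850193 ],
       [  0.        , 606.56728099, 250.56945858],
       [  0.        ,   0.        ,   1.        ]]), 'extrinsics': array([[-0.48638447, -0.8737297 , -0.00515387,  0.27511524],
       [ 0.56576215, -0.31943038,  0.76018249, -0.36923293],
       [-0.66584032,  0.36682509,  0.64968917, -1.00964196],
       [ 0.        ,  0.        ,  0.        ,  1.        ]])}
top {'intrinsics': array([[462.1389112 ,   0.        , 318.56211125],
       [  0.        , 462.1389112 , 240.95883194],
       [  0.        ,   0.        ,   1.        ]]), 'extrinsics': array([[ 0.1085307 , -0.99408229,  0.00463617, -0.04110873],
       [ 0.97239968,  0.10713014,  0.20727276, -0.54120749],
       [-0.20654285, -0.01798725,  0.97827221, -1.1589967 ],
       [ 0.        ,  0.        ,  0.        ,  1.        ]])}
{'clock': 0.1, 'joints': array([ 1.122061  ,  0.46935318, -0.04858961,  1.53353716,  0.02408862,
        1.14102341, -0.0822806 ]), 'dq': array([ 0.00086526, -0.0016964 , -0.00010314, -0.00187668,  0.00011098,
        0.00038936,  0.00080336]), 'joint_efforts': array([ 7.82130282e-04, -5.11512244e+01, -4.68947855e-02, -2.38391393e+01,
        1.07331379e-02,  4.38745701e-03,  3.34472963e-05]), 'tool_pos': array([ 0.27492778, -0.61587952,  0.2137873 ]), 'tool_rot': array([-8.43139580e-04,  9.78043739e-01,  2.08397913e-01, -2.06407772e-04]), 'force': array([-0.12955604, -0.245752  ,  0.12507609]), 'moment': array([ 0.02411485, -0.01880398,  0.04381558]), 'finger_force': 0.0, 'finger_gap': 0.08527216948070149}
```

View pics/top0.png

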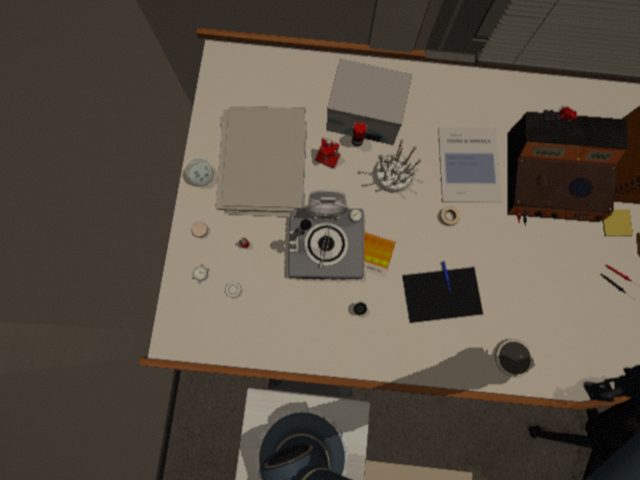

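View pics/scene0.png

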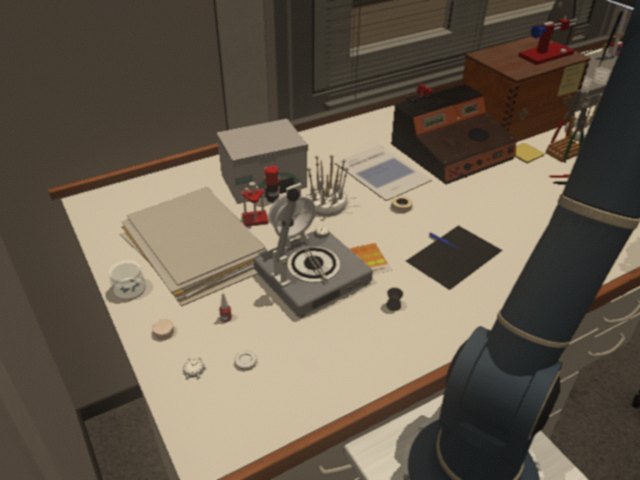

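The top view shows the tester at about (326,243), the watch (200,272), the tweezers across the ring near (324,245), the mat (443,294), and the bar upright at (305,225). Next I'll enlarge the tester and watch area.

```bash
cat > h.py <<'E'
import numpy as np,cv2
from plant import manip
from scipy.spatial.transform import Rotation as R
def ray(P,u,v):
    K,E=P["intrinsics"],P["extrinsics"]
    d=np.linalg.inv(K)@[u,v,1]; d=np.array([d[0],-d[1],-d[2]])
    return -E[:3,:3].T@E[:3,3],E[:3,:3].T@d
def at(P,u,v,z):
    o,d=ray(P,u,v); return o+d*(z-o[2])/d[2]
def proj(P,p):
    K,E=P["intrinsics"],P["extrinsics"]; c=E[:3,:3]@np.asarray(p)+E[:3,3]
    q=K@[c[0],-c[1],-c[2]]; return q[:2]/q[2]
def tool():
    s=manip.state(); q=s["tool_rot"]; return s["tool_pos"],R.from_quat(np.r_[q[1:],q[0]])
E
python3 - <<'E'
from h import *
im=cv2.imread("pics/top0.png")
cv2.imwrite("pics/top0c.png",cv2.resize(im[180:320,182:382],None,fx=4,fy=4,interpolation=cv2.INTER_CUBIC))
P=manip.camera_params("top")
for n,u,v,z in[("support",326,243,.05),("watch",200,272,.01),("die",233,289,.012),("pill",199,229,.02),("loupe",360,309,.039),("mat",443,294,.003),("driver",447,276,.01),("tape",449,215,.018),("bottle",244,243,.03)]:
    print(n,at(P,u,v,z).round(3))
E
```

```text
support [ 0.541 -0.002  0.05 ]
watch [0.432 0.327 0.01 ]
die [0.397 0.232 0.012]
pill [0.548 0.346 0.02 ]
loupe [ 0.379 -0.108  0.039]
mat [ 0.446 -0.329  0.003]
driver [ 0.494 -0.335  0.01 ]
tape [ 0.663 -0.33   0.018]
bottle [0.521 0.217 0.03 ]
```

View pics/top0c.png

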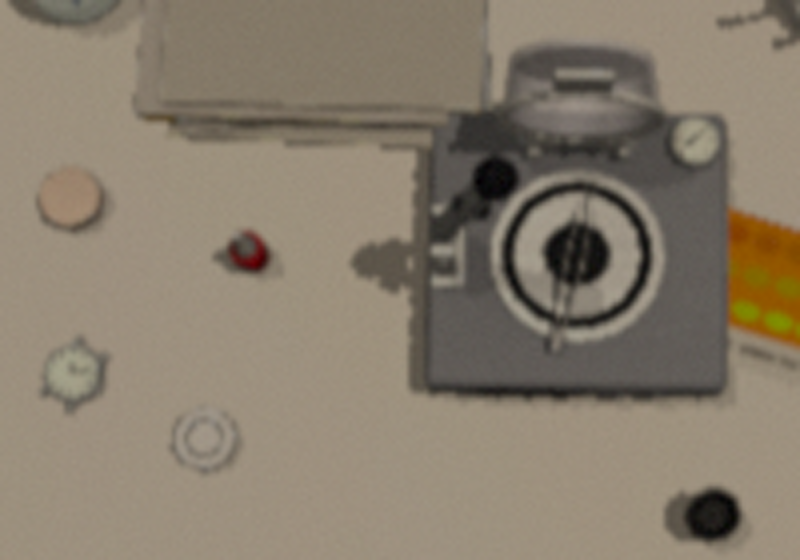

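The crop (4x, offset 182,180) shows the support centre at (577,253). The tester's front edge runs (428,388)-(722,390), the tweezers run (587,195)-(555,350), the ball is at (493,180), and the bell is up with its tab at (585,80). The watch is at (74,373).

```bash
cat >> h.py <<'E'
def rows(dp,yaw=None):
    """remaining shift to world point dp in tool axes (units of 30 mm) and yaw to tool-x heading"""
    p,r=tool(); m=r.as_matrix(); x=m[:,0]
    print("tcp",p.round(4),"yaw",round(np.degrees(np.arctan2(x[1],x[0])),2),"tool-axis shares",(m.T@(np.asarray(dp)-p)/.03).round(2))
E
python3 - <<'E'
from h import *
P=manip.camera_params("top")
def c(x,y,z): return at(P,182+x/4,180+y/4,z)
def hd(a,b): d=b-a; return np.degrees(np.arctan2(d[1],d[0])).round(1),np.linalg.norm(d[:2]).round(3)
print("support",c(577,253,.05))
print("front edge",hd(c(722,390,.042),c(428,388,.042)),"right",hd(c(724,388,.042),c(724,120,.042)))
a,b=c(555,350,.056),c(587,195,.056);print("tweez",a,b,(a+b)/2,hd(a,b))
print("watch",c(74,373,.01))
print("ball",c(493,180,.25))
print("mat corners",[at(P,u,v,.003).round(3) for u,v in((404,276),(473,267),(482,313),(409,322))])
print("tab",c(585,80,.2))
S=manip.camera_params("scene")
A=[];B=[]
for (p,(u,v)) in((P,(182+493/4,180+180/4)),(S,(293,195))):
    o,d=ray(p,u,v);d/=np.linalg.norm(d);M=np.eye(3)-np.outer(d,d);A.append(M);B.append(M@o)
print("ball tri",np.linalg.lstsq(np.vstack(A),np.hstack(B),rcond=None))
rows([.54,-.0,.2])
E
```

```text
support [ 0.53997065 -0.00261023  0.05      ]
front edge (np.float64(95.9), np.float64(0.193)) right (np.float64(5.1), np.float64(0.182))
tweez [0.47310686 0.00483546 0.056     ] [ 0.57843394 -0.00507552  0.056     ] [ 5.25770401e-01 -1.20030674e-04  5.60000000e-02] (np.float64(-5.4), np.float64(0.106))
watch [0.42924263 0.32517973 0.01      ]
ball [0.53442935 0.04788058 0.25      ]
mat corners [array([ 0.483, -0.221,  0.003]), array([ 0.528, -0.407,  0.003]), array([ 0.406, -0.435,  0.003]), array([ 0.362, -0.243,  0.003])]
tab [0.61289833 0.00350781 0.2       ]
ball tri (array([0.53395285, 0.04755457, 0.25114779]), array([2.12079475e-07]), np.int32(3), array([1.41421356, 1.30887609, 0.53557761]))
tcp [ 0.2749 -0.6159  0.2138] yaw 24.06 tool-axis shares [ 16.44 -15.14   0.48]
```

Triangulation puts the bar's ball at (0.534,0.048,0.251), which is about 1.33 rad. That is below 1.4, so the bar has to be pushed outward first. I'll turn to the tester's axes and move over with the claw shut.

```bash
python3 -m handwheel '[{"translation":[0,0,-0.24],"delta_rot":[0,0,-0.057],"claw":0},{"translation":[0,0,-0.24],"delta_rot":[0,0,-0.057],"claw":0},{"translation":[0,0,-0.24],"delta_rot":[0,0,-0.057],"claw":0},{"translation":[0,0,-0.24],"delta_rot":[0,0,-0.057],"claw":0},{"translation":[0,0,-0.24],"delta_rot":[0,0,-0.057],"claw":0},{"translation":[0,0,-0.24],"delta_rot":[0,0,-0.057],"claw":0},{"translation":[0,0,-0.24],"delta_rot":[0,0,-0.057],"claw":0}]' 40
python3 -m handwheel '[{"translation":[0.95,0.63,0],"delta_rot":[0,0,0],"claw":0},{"translation":[0.95,0.63,0],"delta_rot":[0,0,0],"claw":0},{"translation":[0.95,0.63,0],"delta_rot":[0,0,0],"claw":0},{"translation":[0.95,0.63,0],"delta_rot":[0,0,0],"claw":0},{"translation":[0.95,0.63,0],"delta_rot":[0,0,0],"claw":0},{"translation":[0.95,0.63,0],"delta_rot":[0,0,0],"claw":0},{"translation":[0.95,0.63,0],"delta_rot":[0,0,0],"claw":0},{"translation":[0.95,0.63,0],"delta_rot":[0,0,0],"claw":0},{"translation":[0.95,0.63,0],"delta_rot":[0,0,0],"claw":0},{"translation":[0.95,0.63,0],"delta_rot":[0,0,0],"claw":0},{"translation":[0.95,0.63,0],"delta_rot":[0,0,0],"claw":0},{"translation":[0.95,0.63,0],"delta_rot":[0,0,0],"claw":0}]'
python3 -m handwheel '[{"translation":[0.95,0.63,0],"delta_rot":[0,0,0],"claw":0},{"translation":[0.95,0.63,0],"delta_rot":[0,0,0],"claw":0},{"translation":[0.95,0.63,0],"delta_rot":[0,0,0],"claw":0},{"translation":[0.95,0.63,0],"delta_rot":[0,0,0],"claw":0},{"translation":[0.95,0.63,0],"delta_rot":[0,0,0],"claw":0},{"translation":[0,0,0],"delta_rot":[0,0,0],"claw":0}]'
python3 - <<'E'
from h import *
rows([.54,0,.243])
print(manip.camera_params("wrist")); cv2.imwrite("pics/w1.png",manip.grab_frame("wrist"))
E
```

```text
clock: 0.98
tool_pos: [0.2749, -0.6161, 0.2647]
tool_rot: [-0.001, 0.668, 0.744, 0.0]
force: [0.3, 0.0, 0.7]
finger_gap: -0.0
finger_force: 0.0
clock: 2.48
tool_pos: [0.4659, -0.2519, 0.2648]
tool_rot: [-0.0, 0.67, 0.742, -0.0]
force: [-0.0, 0.2, -0.1]
finger_gap: 0.0001
finger_force: 0.0
clock: 3.22
tool_pos: [0.5458, -0.0981, 0.2649]
tool_rot: [-0.001, 0.668, 0.744, 0.001]
force: [-0.8, -1.3, 0.1]
finger_gap: 0.0003
finger_force: 0.0
tcp [ 0.5458 -0.0981  0.2649] yaw 96.2 tool-axis shares [3.27 0.16 0.74]
{'intrinsics': array([[375.06926028,   0.        , 318.27981438],
       [  0.        , 375.06926028, 235.74020198],
       [  0.        ,   0.        ,   1.        ]]), 'extrinsics': array([[ 9.94177791e-01,  1.07752056e-01,  1.17978999e-04,
        -5.33801088e-01],
       [-1.02579859e-01,  9.46790371e-01, -3.05066166e-01,
         2.04372690e-01],
       [-3.29832080e-02,  3.03277905e-01,  9.52331151e-01,
        -3.80893650e-01],
       [ 0.00000000e+00,  0.00000000e+00,  0.00000000e+00,
         1.00000000e+00]])}
```

View pics/w1.png

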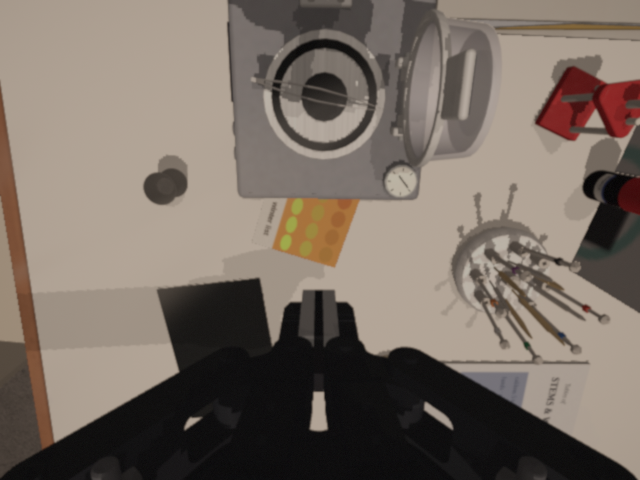

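The wrist picture shows the support centre at (324,97), the tweezers from (253,79) to (380,106), and the tester's right edge (240,198)-(420,198). The bell's tab is at (467,85), and a mat edge runs (160,290)-(261,279).

```bash
python3 - <<'E'
from h import *
P=manip.camera_params("wrist")
s=at(P,324,97,.05); print("support",s)
a,b=at(P,253,79,.056),at(P,380,106,.054); d=b-a;print("tw",a,b,(a+b)/2,np.linalg.norm(d),np.degrees(np.arctan2(d[1],d[0])))
a,b=at(P,240,198,.042),at(P,420,198,.042);d=b-a;print("edge",np.degrees(np.arctan2(d[1],d[0])),np.linalg.norm(d))
print("mat",at(P,160,290,.003),at(P,261,279,.003))
ps=manip.camera_params("scene"); 
# bell tab: point on bell tab lies at ty=0 plane; intersect
t=np.radians(5.5);n=np.array([-np.sin(t),np.cos(t),0]);o,dd=ray(P,467,85);k=n@(s-o)/(n@dd);q=o+k*dd
X=np.array([np.cos(t),np.sin(t),0]);print("tab tester x,z",X@(q-s),q[2])
rows([.54,0,.243])
E
```

```text
support [ 0.54217349 -0.00593304  0.05      ]
tw [0.47612502 0.00232955 0.056     ] [ 0.59505094 -0.0084789   0.054     ] [ 0.53558798 -0.00307468  0.055     ] 0.11943281376744591 -5.192994706711236
edge 6.021581439393521 0.18696398124635427
mat [ 0.36496356 -0.24841842  0.003     ] [ 0.48863573 -0.22038821  0.003     ]
tab tester x,z 0.07507376229937113 0.2070647971519574
tcp [ 0.5452 -0.1004  0.2647] yaw 96.03 tool-axis shares [3.35 0.18 0.73]
```

```bash
python3 -m handwheel '[{"translation":[0.8,0.1,0.75],"delta_rot":[0,0,0],"claw":0},{"translation":[0.9,0.1,0],"delta_rot":[0,0,0],"claw":0},{"translation":[0.9,0,0],"delta_rot":[0,0,0],"claw":0},{"translation":[0.9,0,0],"delta_rot":[0,0,0],"claw":0},{"translation":[0.4,0,0],"delta_rot":[0,0,0],"claw":0},{"translation":[0.4,0,0],"delta_rot":[0,0,0],"claw":0},{"translation":[0.4,0,0],"delta_rot":[0,0,0],"claw":0},{"translation":[0.4,0,0],"delta_rot":[0,0,0],"claw":0},{"translation":[0.4,0,0],"delta_rot":[0,0,0],"claw":0},{"translation":[0.4,0,0],"delta_rot":[0,0,0],"claw":0},{"translation":[0.4,0,0],"delta_rot":[0,0,0],"claw":0},{"translation":[0.1,0,0],"delta_rot":[0,0,0],"claw":0}]'
python3 - <<'E'
from h import *
rows([.5335,-.003,.2])
E
```

```text
clock: 4.78
tool_pos: [0.5323, 0.0916, 0.2466]
tool_rot: [0.001, 0.67, 0.742, 0.001]
force: [-6.5, -1.5, 19.3]
finger_gap: -0.0001
finger_force: 8.9
tcp [0.5323 0.0916 0.2466] yaw 95.89 tool-axis shares [-3.14 -0.29  1.55]
```

```bash
python3 -m handwheel '[{"translation":[0,0,-0.7],"delta_rot":[0,0,0],"claw":0},{"translation":[0,0,-1],"delta_rot":[0,0,0],"claw":0},{"translation":[-1,0,0],"delta_rot":[0,0,0],"claw":0},{"translation":[-1,0,0],"delta_rot":[0,0,0],"claw":0},{"translation":[-1,0,0],"delta_rot":[0,0,0],"claw":0.4}]'
python3 - <<'E'
from h import *
a=manip.grab_frame("scene")[150:330,220:400];cv2.imwrite("pics/s1.png",cv2.resize(a,None,fx=3,fy=3,interpolation=cv2.INTER_CUBIC))
rows([.5335,-.003,.2])
E
```

```text
clock: 5.4
tool_pos: [0.5408, -0.0009, 0.2936]
tool_rot: [0.0, 0.67, 0.742, -0.0]
force: [-0.3, 0.0, -0.1]
finger_gap: 0.017
finger_force: 0.0
tcp [ 0.5413 -0.0065  0.2932] yaw 95.41 tool-axis shares [ 0.15 -0.25  3.11]
```

View pics/s1.png

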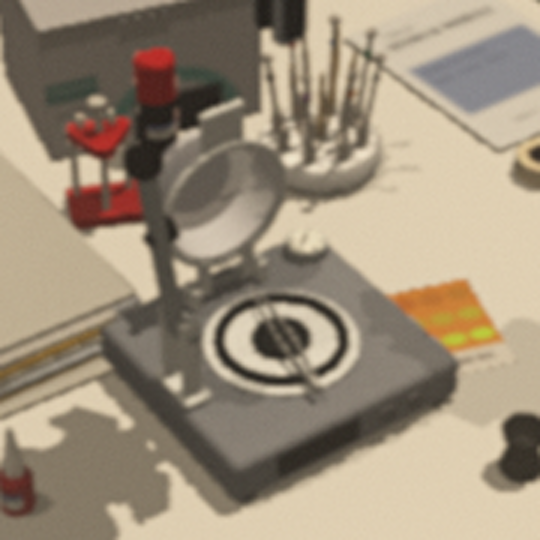

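The bar now leans outward, with its ball at crop (145,158). The bell is still up and the tweezers are undisturbed on the ring. Next, the tweezers.

```bash
python3 -m handwheel '[{"translation":[0,0,0.6],"delta_rot":[0,0,-0.055],"claw":0.4},{"translation":[0,0,0.6],"delta_rot":[0,0,-0.055],"claw":0.4},{"translation":[0,0,0.6],"delta_rot":[0,0,-0.055],"claw":0.4},{"translation":[0,0,0.6],"delta_rot":[0,0,-0.055],"claw":0.4},{"translation":[0,0,0.6],"delta_rot":[0,0,-0.055],"claw":0.4},{"translation":[0,0,0.6],"delta_rot":[0,0,-0.055],"claw":0.4},{"translation":[0,0,0.6],"delta_rot":[0,0,-0.055],"claw":0.4},{"translation":[0,0,0.6],"delta_rot":[0,0,-0.055],"claw":0.4},{"translation":[0.2,0.1,0],"delta_rot":[0,0,0],"claw":0.4}]'
python3 - <<'E'
from h import *
S=manip.camera_params("scene");s=np.array([.541,-.0045,.05]);t=np.radians(6)
X=np.array([np.cos(t),np.sin(t),0]);Y=np.array([-np.sin(t),np.cos(t),0])
o,d=ray(S,268.3,202.7);q=o+d*(X@(s-o))/(X@d);y,z=Y@(q-s),q[2];print("ball",y,z,"r",np.hypot(y-.086,z-.104),"th",np.arctan2(z-.104,.086-y))
rows([.5356,-.003,.061]);print(manip.state()["joints"].round(2))
P=manip.camera_params("wrist");print([proj(P,p).round() for p in([.4761,.0023,.056],[.595,-.0085,.054])])
cv2.imwrite("pics/w2.png",manip.grab_frame("wrist"))
E
```

```text
clock: 6.58
tool_pos: [0.5341, 0.0035, 0.1482]
tool_rot: [-0.002, 0.045, 0.999, 0.0]
force: [-0.1, 0.3, 0.0]
finger_gap: 0.0341
finger_force: 0.0
ball 0.10795808023341126 0.2550178145531836 r 0.15260582426616845 th 1.7151850730105789
tcp [0.5341 0.0035 0.1482] yaw 174.87 tool-axis shares [-0.08 -0.21  2.91]
[ 0.58  0.45 -0.86  1.9   0.4   0.98  1.02]
[array([309., 146.]), array([310., 307.])]
```

View pics/w2.png

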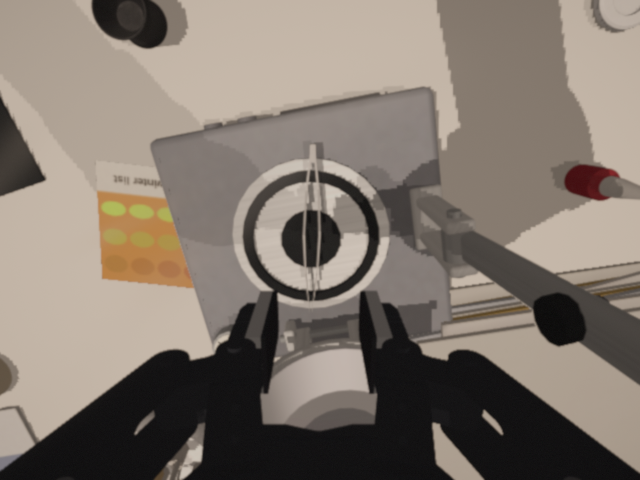

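The picture shows the tweezers vertical at column about 312, rows 146-300, on the expected line between the fingers. The bar is well clear, so I'll descend and grip.

```bash
python3 -m handwheel '[{"translation":[-0.08,-0.17,0.9],"delta_rot":[0,0,0],"claw":0.4},{"translation":[0,0,0.9],"delta_rot":[0,0,0],"claw":0.4},{"translation":[0,0,0.7],"delta_rot":[0,0,0],"claw":0.4},{"translation":[0,0,0.4],"delta_rot":[0,0,0],"claw":0.4},{"translation":[0,0,0],"delta_rot":[0,0,0],"claw":0},{"translation":[0,0,0],"delta_rot":[0,0,0],"claw":0},{"translation":[0,0,0],"delta_rot":[0,0,0],"claw":0},{"translation":[0,0,0],"delta_rot":[0,0,0],"claw":0}]' 40
python3 - <<'E'
from h import *
rows([.5356,-.003,.2])
E
```

```text
clock: 7.62
tool_pos: [0.5373, -0.0013, 0.0631]
tool_rot: [0.001, 0.043, 0.999, -0.0]
force: [0.3, 0.0, 0.5]
finger_gap: 0.0001
finger_force: 0.0
tcp [ 0.5373 -0.0013  0.0631] yaw 175.06 tool-axis shares [ 0.05 -0.06 -4.56]
```

The gripper closed above the tweezers, so I'll open and go 3.5 mm lower.

```bash
python3 -m handwheel '[{"translation":[0,0,-0.3],"delta_rot":[0,0,0],"claw":0.35},{"translation":[0,0,0],"delta_rot":[0,0,0],"claw":0.35},{"translation":[0,0,0],"delta_rot":[0,0,0],"claw":0.35},{"translation":[0,0,0.3],"delta_rot":[0,0,0],"claw":0.35},{"translation":[0,0,0.13],"delta_rot":[0,0,0],"claw":0.35},{"translation":[0,0,0],"delta_rot":[0,0,0],"claw":0},{"translation":[0,0,0],"delta_rot":[0,0,0],"claw":0},{"translation":[0,0,0],"delta_rot":[0,0,0],"claw":0},{"translation":[0,0,0],"delta_rot":[0,0,0],"claw":0}]' 40
python3 - <<'E'
from h import *
P=manip.camera_params("wrist");rows([.5356,-.003,.2])
cv2.imwrite("pics/w3.png",manip.grab_frame("wrist")[100:420,160:480])
E
```

```text
clock: 8.75
tool_pos: [0.5371, -0.0012, 0.0589]
tool_rot: [0.0, 0.043, 0.999, -0.0]
force: [-0.0, 0.3, -0.1]
finger_gap: 0.0003
finger_force: 0.0
tcp [ 0.5371 -0.0012  0.0589] yaw 175.08 tool-axis shares [ 0.04 -0.06 -4.7 ]
```

View pics/w3.png

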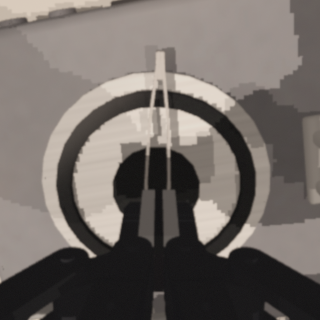

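The fingers closed over the thin arms. The solid block end of the tweezers, at crop (160,50)-(160,85), overhangs the ring toward the front, and I can go lower there. I'll grip the block.

```bash
python3 -m handwheel '[{"translation":[0,0,-0.7],"delta_rot":[0,0,0],"claw":0.35},{"translation":[0.96,-0.03,0],"delta_rot":[0,0,0],"claw":0.35},{"translation":[0.96,-0.03,0],"delta_rot":[0,0,0],"claw":0.35},{"translation":[0,0,0],"delta_rot":[0,0,0],"claw":0.35}]'
python3 - <<'E'
from h import *
P=manip.camera_params("wrist");rows([.4796,.002,.0545])
print(proj(P,[.4761,.0023,.055]))
cv2.imwrite("pics/w4.png",manip.grab_frame("wrist")[140:460,160:480])
E
```

```text
clock: 9.3
tool_pos: [0.478, 0.0018, 0.0808]
tool_rot: [0.0, 0.042, 0.999, -0.001]
force: [1.0, 0.8, -0.5]
finger_gap: 0.0299
finger_force: 0.0
tcp [0.478  0.0018 0.0808] yaw 175.14 tool-axis shares [-0.05  0.01  0.88]
[319.10718993 262.44263053]
```

View pics/w4.png

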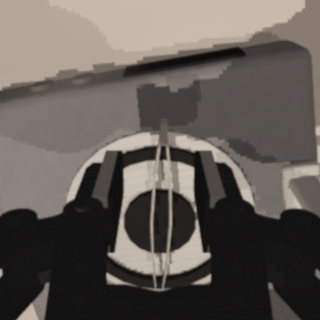

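The block end shows at crop (162,120), against a prediction of (159,122). It lies between the fingers, so I'll descend and grip.

```bash
python3 -m handwheel '[{"translation":[-0.05,0.03,0.5],"delta_rot":[0,0,0],"claw":0.35},{"translation":[0,0,0.38],"delta_rot":[0,0,0],"claw":0.35},{"translation":[0,0,0],"delta_rot":[0,0,0],"claw":0.35},{"translation":[0,0,0],"delta_rot":[0,0,0],"claw":0},{"translation":[0,0,0],"delta_rot":[0,0,0],"claw":0},{"translation":[0,0,0],"delta_rot":[0,0,0],"claw":0},{"translation":[0,0,0],"delta_rot":[0,0,0],"claw":0}]' 60
```

```text
clock: 10.22
tool_pos: [0.4811, 0.0026, 0.0535]
tool_rot: [0.0, 0.043, 0.999, -0.0]
force: [-0.0, 0.5, -0.2]
finger_gap: 0.0003
finger_force: 0.0
```

```bash
python3 - <<'E'
from h import *
rows([.4796,.002,.0545])
a=manip.grab_frame("scene")[200:310,250:400]
b=manip.grab_frame("wrist")[140:400,180:440]
a=cv2.resize(a,None,fx=3.5,fy=3.5,interpolation=cv2.INTER_CUBIC)
b=cv2.copyMakeBorder(b,0,a.shape[0]-260,0,0,0)
cv2.imwrite("pics/c5.png",np.hstack([a,b]))
E
```

```text
tcp [0.4811 0.0026 0.0535] yaw 175.07 tool-axis shares [ 0.05 -0.02 -0.03]
```

View pics/c5.png

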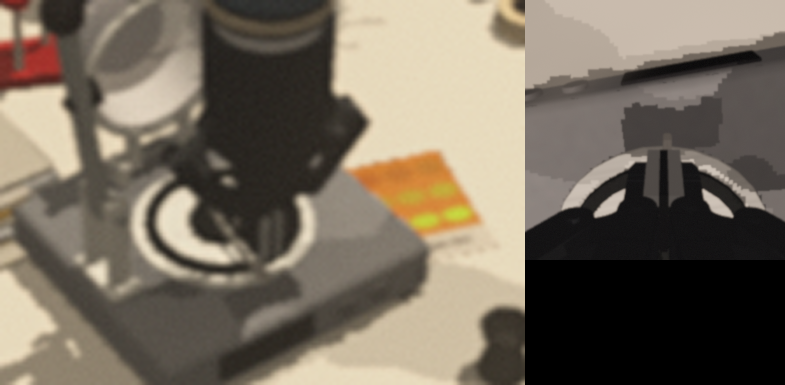

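```bash
python3 - <<'E'
from h import *
P=manip.camera_params("wrist");S=manip.camera_params("scene");p,r=tool();m=r.as_matrix()
for dz in(-.011,0,.008):
  for dx in(-.011,0,.011):
    q=p+m@[dx,0,dz];print(dz,dx,q.round(3),"wrist crop",proj(P,q)-[180,140]+[525,0],"scene crop",(proj(S,q)-[250,200])*3.5)
print("cam in tool",(m.T@(-P["extrinsics"][:3,:3].T@P["extrinsics"][:3,3]-p)).round(3))
for q in([.4761,.0023,.054],[.541,-.0045,.05]): print(q,proj(P,q)-[180,140]+[525,0],(proj(S,q)-[250,200])*3.5)
E
```

```text
-0.011 -0.011 [0.492 0.002 0.064] wrist crop [663.52047336 179.8875275 ] scene crop [254.8991784 246.5195848]
-0.011 0 [0.481 0.003 0.064] wrist crop [663.51989296 157.8887971 ] scene crop [262.6592418  257.66174763]
-0.011 0.011 [0.47  0.004 0.064] wrist crop [663.51928839 134.97340958] scene crop [270.512      268.93700481]
0 -0.011 [0.492 0.002 0.053] wrist crop [663.490661   167.91347655] scene crop [254.68493452 259.76934606]
0 0 [0.481 0.003 0.053] wrist crop [663.48954287 146.99318279] scene crop [262.40086798 270.92819246]
0 0.011 [0.47  0.004 0.053] wrist crop [663.48838096 125.25402541] scene crop [270.20845696 282.21959184]
0.008 -0.011 [0.492 0.002 0.045] wrist crop [663.47107558 160.04704492] scene crop [254.53059281 269.31449948]
0.008 0 [0.481 0.003 0.045] wrist crop [663.46964344 139.8493338 ] scene crop [262.21474542 280.48482873]
0.008 0.011 [0.47  0.004 0.045] wrist crop [663.4681576  118.89443299] scene crop [269.98980866 291.7873133 ]
cam in tool [ 0.077 -0.    -0.16 ]
[0.4761, 0.0023, 0.054] [661.94707362 137.86796869] [266.96173637 274.95507779]
[0.541, -0.0045, 0.05] [659.86722077 248.15605849] [223.91858605 214.58303744]
```

The projection shows the true fingertips about 20-25 mm higher than the nominal tool data. The seen tip is at wrist crop row 150 where 119 was expected, and scene row 258 where 291 was expected. That also explains the scrape over the ball top. I'll go back to the middle and find the real tip height by touching the support lightly.

```bash
python3 -m handwheel '[{"translation":[-0.93,0,0],"delta_rot":[0,0,0],"claw":0.35},{"translation":[-0.93,0,0],"delta_rot":[0,0,0],"claw":0.35},{"translation":[0,0,0.3],"delta_rot":[0,0,0],"claw":0.35},{"translation":[0,0,0.15],"delta_rot":[0,0,0],"claw":0.35},{"translation":[0,0,0],"delta_rot":[0,0,0],"claw":0.35}]'
for i in 1 2 3 4; do :; done
python3 -m handwheel '[{"translation":[0,0,0.1],"delta_rot":[0,0,0],"claw":0.35},{"translation":[0,0,0],"delta_rot":[0,0,0],"claw":0.35}]'
```

```text
clock: 10.95
tool_pos: [0.5351, -0.0021, 0.0392]
tool_rot: [-0.001, 0.043, 0.999, -0.0]
force: [-0.4, 0.0, 0.3]
finger_gap: 0.0296
finger_force: 0.0
clock: 11.2
tool_pos: [0.5363, -0.0022, 0.0368]
tool_rot: [-0.0, 0.043, 0.999, -0.0]
force: [-0.2, -0.1, 0.4]
finger_gap: 0.0303
finger_force: 0.0
```

```bash
python3 -m handwheel '[{"translation":[0,0,0.1],"delta_rot":[0,0,0],"claw":0.35},{"translation":[0,0,0],"delta_rot":[0,0,0],"claw":0.35}]' | grep -E "pos|force"
python3 -m handwheel '[{"translation":[0,0,0.1],"delta_rot":[0,0,0],"claw":0.35},{"translation":[0,0,0],"delta_rot":[0,0,0],"claw":0.35}]' | grep -E "pos|force"
```

```text
tool_pos: [0.5364, -0.0022, 0.0336]
force: [-0.5, 0.0, -0.4]
finger_force: 0.0
tool_pos: [0.5368, -0.0021, 0.033]
force: [-5.6, -1.8, 18.5]
finger_force: 9.4
```

Contact comes at TCP z 0.033, so the tips sit about 17 mm behind the TCP. I'll rise slightly and grip.

```bash
python3 -m handwheel '[{"translation":[0,0,-0.15],"delta_rot":[0,0,0],"claw":0.35},{"translation":[0,0,0],"delta_rot":[0,0,0],"claw":0},{"translation":[0,0,0],"delta_rot":[0,0,0],"claw":0},{"translation":[0,0,0],"delta_rot":[0,0,0],"claw":0},{"translation":[0,0,0],"delta_rot":[0,0,0],"claw":0}]' 40
```

```text
clock: 12.32
tool_pos: [0.5369, -0.0022, 0.0356]
tool_rot: [0.0, 0.043, 0.999, -0.0]
force: [-0.6, -0.2, 5.6]
finger_gap: 0.0093
finger_force: 39.9
```

Gripped: gap 9.3 mm at 40 N. I'll lift and carry to the left part of the mat, around (0.4355,-0.278).

```bash
python3 -m handwheel '[{"translation":[0,0,-0.5],"delta_rot":[0,0,0],"claw":0},{"translation":[0,0,-1],"delta_rot":[0,0,0],"claw":0},{"translation":[0,0,-1],"delta_rot":[0,0,0],"claw":0},{"translation":[0.26,-0.8,-0.2],"delta_rot":[0,0,0],"claw":0},{"translation":[0.26,-0.95,0],"delta_rot":[0,0,0],"claw":0},{"translation":[0.26,-0.95,0],"delta_rot":[0,0,0],"claw":0},{"translation":[0.26,-0.95,0],"delta_rot":[0,0,0],"claw":0},{"translation":[0.26,-0.95,0],"delta_rot":[0,0,0],"claw":0},{"translation":[0.26,-0.95,0],"delta_rot":[0,0,0],"claw":0},{"translation":[0.26,-0.95,0],"delta_rot":[0,0,0],"claw":0},{"translation":[0.26,-0.95,0],"delta_rot":[0,0,0],"claw":0},{"translation":[0.26,-0.95,0],"delta_rot":[0,0,0],"claw":0}]'
python3 -m handwheel '[{"translation":[0.24,-0.95,0],"delta_rot":[0,0,0],"claw":0},{"translation":[0,0,0],"delta_rot":[0,0,0],"claw":0}]'
python3 - <<'E'
from h import *
rows([.4355,-.278,-.009])
E
```

```text
clock: 13.82
tool_pos: [0.4447, -0.248, 0.1168]
tool_rot: [0.0, 0.043, 0.999, -0.0]
force: [0.5, -0.0, -0.0]
finger_gap: 0.0093
finger_force: 39.3
clock: 14.08
tool_pos: [0.4343, -0.2773, 0.1164]
tool_rot: [-0.0, 0.045, 0.999, -0.0]
force: [0.4, 0.3, -0.5]
finger_gap: 0.0095
finger_force: 39.3
tcp [ 0.4343 -0.2773  0.1164] yaw 174.79 tool-axis shares [-0.04 -0.02  4.18]
```

```bash
python3 -m handwheel '[{"translation":[0,0,1],"delta_rot":[0,0,0],"claw":0},{"translation":[0,0,1],"delta_rot":[0,0,0],"claw":0},{"translation":[0,0,1],"delta_rot":[0,0,0],"claw":0},{"translation":[0,0,0.7],"delta_rot":[0,0,0],"claw":0},{"translation":[0,0,0.4],"delta_rot":[0,0,0],"claw":0},{"translation":[0,0,0],"delta_rot":[0,0,0],"claw":0}]'
python3 -m handwheel '[{"translation":[0,0,0],"delta_rot":[0,0,0],"claw":0.4},{"translation":[0,0,0],"delta_rot":[0,0,0],"claw":0.4},{"translation":[0,0,0],"delta_rot":[0,0,0],"claw":0.4},{"translation":[0,0,-1],"delta_rot":[0,0,0],"claw":0.4},{"translation":[0,0,-1],"delta_rot":[0,0,0],"claw":0.4},{"translation":[0,0,-1],"delta_rot":[0,0,0],"claw":0.4},{"translation":[0,0,-1],"delta_rot":[0,0,0],"claw":0.4},{"translation":[0,0.5,-0.9],"delta_rot":[0,0,0],"claw":0.4},{"translation":[0,0.95,0],"delta_rot":[0,0,0],"claw":0.4},{"translation":[0,0.95,0],"delta_rot":[0,0,0],"claw":0.4},{"translation":[0,0.95,0],"delta_rot":[0,0,0],"claw":0.4},{"translation":[0,0.95,0],"delta_rot":[0,0,0],"claw":0.4}]'
```

```text
clock: 14.82
tool_pos: [0.4355, -0.2741, -0.0069]
tool_rot: [-0.0, 0.042, 0.999, 0.0]
force: [0.1, -0.1, -0.1]
finger_gap: 0.0092
finger_force: 39.3
clock: 16.32
tool_pos: [0.4464, -0.1456, 0.1406]
tool_rot: [0.0, 0.043, 0.999, -0.0]
force: [-0.1, -0.3, 0.5]
finger_gap: 0.0343
finger_force: 0.0
```

```bash
python3 -m handwheel '[{"translation":[0.1,0.98,0],"delta_rot":[0,0,0],"claw":0.8},{"translation":[0.1,0.98,0],"delta_rot":[0,0,0],"claw":0.8},{"translation":[0.1,0.98,0],"delta_rot":[0,0,0],"claw":0.8},{"translation":[0.1,0.98,0],"delta_rot":[0,0,0],"claw":0.8},{"translation":[0.1,0.98,0],"delta_rot":[0,0,0],"claw":0.8},{"translation":[0.1,0.98,0],"delta_rot":[0,0,0],"claw":0.8},{"translation":[0.1,0.98,0],"delta_rot":[0,0,0],"claw":0.8},{"translation":[0.1,0.98,0],"delta_rot":[0,0,0],"claw":0.8},{"translation":[0.1,0.98,0],"delta_rot":[0,0,0],"claw":0.8},{"translation":[0.1,0.98,0],"delta_rot":[0,0,0],"claw":0.8},{"translation":[0.1,0.98,0],"delta_rot":[0,0,0],"claw":0.8},{"translation":[0.1,0.98,0],"delta_rot":[0,0,0],"claw":0.8}]'
python3 -m handwheel '[{"translation":[0.1,0.98,0],"delta_rot":[0,0,0],"claw":0.8},{"translation":[0.1,0.98,0],"delta_rot":[0,0,0],"claw":0.8},{"translation":[0.1,0.98,0],"delta_rot":[0,0,0],"claw":0.8},{"translation":[0,0,0],"delta_rot":[0,0,0],"claw":0.8}]'
python3 - <<'E'
from h import *
t=manip.grab_frame("top")
rows([.4293,.325,.0]);P=manip.camera_params("wrist");w=manip.grab_frame("wrist")
print(proj(P,[.4293,.325,.01]))
cv2.imwrite("pics/t6.png",t); cv2.imwrite("pics/w6.png",w)
a=cv2.resize(t[255:335,390:500],(440,320),interpolation=cv2.INTER_CUBIC)
u,v=proj(P,[.4293,.325,.01]).astype(int); u0,v0=max(u-60,0),max(v-60,0); print(u0,v0)
b=cv2.resize(w[v0:v0+120,u0:u0+120],(360,360),interpolation=cv2.INTER_CUBIC)
a=cv2.copyMakeBorder(a,0,40,0,0,0);cv2.imwrite("pics/c6.png",np.hstack([a,b]))
E
```

```text
clock: 17.82
tool_pos: [0.4408, 0.209, 0.1405]
tool_rot: [0.0, 0.043, 0.999, -0.0]
force: [-0.5, -0.4, -0.6]
finger_gap: 0.0686
finger_force: 0.0
clock: 18.32
tool_pos: [0.4387, 0.2993, 0.1408]
tool_rot: [0.0, 0.041, 0.999, 0.001]
force: [-0.4, -0.3, -0.1]
finger_gap: 0.0682
finger_force: 0.0
tcp [0.4391 0.2974 0.1404] yaw 175.17 tool-axis shares [0.4  0.89 4.68]
[352.07913229 200.95796066]
292 140
```

View pics/c6.png

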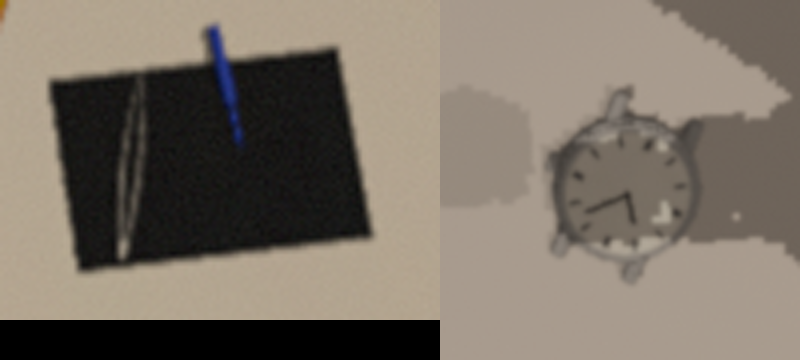

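The left half shows the tweezers lying on the mat, clear of the driver. The right half (3x, offset 292,140) shows the watch centre at crop (187,188), the lug pair mid-points at (216,117) and (156,257), and the crown at (113,157).

```bash
python3 - <<'E'
from h import *
P=manip.camera_params("wrist")
f=lambda x,y,z: at(P,292+x/3,140+y/3,z)
c=f(187,188,.01);a,b=f(216,117,.005),f(156,257,.005);d=a-b
print("centre",c,"lugmid",(a+b)/2,np.linalg.norm(d),"axis heading",np.degrees(np.arctan2(d[1],d[0])))
rows(((c+(a+b)/2)/2)*[1,1,0]); print(manip.state()["joints"].round(2))
E
```

```text
centre [0.43109291 0.32542422 0.01      ] lugmid [0.4323349  0.32538452 0.005     ] 0.041167266211592106 axis heading 153.75185359239154
tcp [0.4394 0.2962 0.1402] yaw 175.09 tool-axis shares [0.34 0.95 4.67]
[ 0.04  0.47 -0.92  1.92  0.45  0.97  0.39]
```

```bash
python3 -m handwheel '[{"translation":[0.34,0.95,0],"delta_rot":[0,0,0],"claw":0.68},{"translation":[0,0,0.3],"delta_rot":[0,0,0.0563],"claw":0.68},{"translation":[0,0,0.3],"delta_rot":[0,0,0.0563],"claw":0.68},{"translation":[0,0,0.3],"delta_rot":[0,0,0.0563],"claw":0.68},{"translation":[0,0,0.3],"delta_rot":[0,0,0.0563],"claw":0.68},{"translation":[0,0,0.3],"delta_rot":[0,0,0.0563],"claw":0.68},{"translation":[0,0,0.3],"delta_rot":[0,0,0.0563],"claw":0.68},{"translation":[0,0,0.3],"delta_rot":[0,0,0.0563],"claw":0.68},{"translation":[0,0,0.3],"delta_rot":[0,0,0.0563],"claw":0.68},{"translation":[0,0,0.3],"delta_rot":[0,0,0.0563],"claw":0.68},{"translation":[0,0,0.3],"delta_rot":[0,0,0.0563],"claw":0.68},{"translation":[0,0,0.3],"delta_rot":[0,0,0.0563],"claw":0.68}]'
python3 -m handwheel '[{"translation":[0,0,0],"delta_rot":[0,0,0],"claw":0.68}]' >/dev/null
python3 - <<'E'
from h import *
rows([.4315,.3254,-.014]); print(manip.state()["joints"].round(2))
E
```

```text
clock: 19.92
tool_pos: [0.4324, 0.3243, 0.0411]
tool_rot: [0.0, 0.852, 0.523, -0.0]
force: [-0.8, 0.1, 1.1]
finger_gap: 0.0582
finger_force: 0.0
tcp [0.4318 0.3244 0.0409] yaw 63.62 tool-axis shares [ 0.03 -0.03  1.83]
[-0.44  0.5  -0.36  1.99  0.27  0.7  -1.43]
```

```bash
python3 -m handwheel '[{"translation":[0.03,-0.03,0.9],"delta_rot":[0,0,0],"claw":0.68},{"translation":[0,0,0.7],"delta_rot":[0,0,0],"claw":0.68},{"translation":[0,0,0.2],"delta_rot":[0,0,0],"claw":0.68},{"translation":[0,0,0],"delta_rot":[0,0,0],"claw":0.68}]' | grep -E "pos|force"
python3 -m handwheel '[{"translation":[0,0,0.1],"delta_rot":[0,0,0],"claw":0.68},{"translation":[0,0,0],"delta_rot":[0,0,0],"claw":0.68}]' | grep -E "pos|force"
```

```text
tool_pos: [0.4317, 0.327, -0.0124]
force: [-0.5, -0.5, 0.6]
finger_force: 0.0
tool_pos: [0.4317, 0.3274, -0.0152]
force: [1.0, 0.7, -0.3]
finger_force: 0.0
```

```bash
python3 -m handwheel '[{"translation":[0,0,0.1],"delta_rot":[0,0,0],"claw":0.68},{"translation":[0,0,0],"delta_rot":[0,0,0],"claw":0.68}]' | grep -E "pos|force"
python3 -m handwheel '[{"translation":[0,0,0],"delta_rot":[0,0,0],"claw":0},{"translation":[0,0,0],"delta_rot":[0,0,0],"claw":0},{"translation":[0,0,0],"delta_rot":[0,0,0],"claw":0},{"translation":[0,0,0],"delta_rot":[0,0,0],"claw":0}]' 40
```

```text
tool_pos: [0.4313, 0.3272, -0.0188]
force: [-0.2, 0.1, 0.1]
finger_force: 0.0
clock: 21.55
tool_pos: [0.4314, 0.3273, -0.0182]
tool_rot: [0.0, 0.85, 0.527, 0.0]
force: [-1.0, -0.4, 5.6]
finger_gap: 0.0448
finger_force: 40.1
```

Gripped, gap 45 mm. I'll lift while turning to the tester's axes, pass in front of the post, then move in over the support.

```bash
python3 -m handwheel '[{"translation":[0,0,-0.3],"delta_rot":[0,0,0],"claw":0},{"translation":[0,0,-0.9],"delta_rot":[0,0,-0.045],"claw":0},{"translation":[0,0,-0.9],"delta_rot":[0,0,-0.045],"claw":0},{"translation":[0,0,-0.9],"delta_rot":[0,0,-0.045],"claw":0},{"translation":[0,0,-0.9],"delta_rot":[0,0,-0.045],"claw":0},{"translation":[0,0,0],"delta_rot":[0,0,0],"claw":0}]'
python3 -m handwheel '[{"translation":[-0.95,-0.08,0],"delta_rot":[0,0,0],"claw":0},{"translation":[-0.95,-0.08,0],"delta_rot":[0,0,0],"claw":0},{"translation":[-0.95,-0.08,0],"delta_rot":[0,0,0],"claw":0},{"translation":[-0.95,-0.08,0],"delta_rot":[0,0,0],"claw":0},{"translation":[-0.95,-0.08,0],"delta_rot":[0,0,0],"claw":0},{"translation":[-0.95,-0.08,0],"delta_rot":[0,0,0],"claw":0},{"translation":[-0.95,-0.08,0],"delta_rot":[0,0,0],"claw":0},{"translation":[-0.95,-0.08,0],"delta_rot":[0,0,0],"claw":0},{"translation":[-0.95,-0.08,0],"delta_rot":[0,0,0],"claw":0},{"translation":[-0.95,-0.08,0],"delta_rot":[0,0,0],"claw":0},{"translation":[-0.95,-0.08,0],"delta_rot":[0,0,0],"claw":0},{"translation":[-0.95,-0.08,0],"delta_rot":[0,0,0],"claw":0}]'
python3 - <<'E'
from h import *
rows([.541,-.0045,.033]);rows([.4366,-.0155,.09])
P=manip.camera_params("wrist");w=manip.grab_frame("wrist");cv2.imwrite("pics/w7.png",w)
print(proj(P,[.541,-.0045,.05]),proj(P,[.541,-.0045,.05]+np.array([-.0,.042,0])))
E
```

```text
clock: 22.3
tool_pos: [0.4326, 0.3283, 0.1003]
tool_rot: [0.0, 0.67, 0.743, 0.002]
force: [-0.1, -0.5, -1.2]
finger_gap: 0.0449
finger_force: 41.0
clock: 23.8
tool_pos: [0.4376, -0.0169, 0.0974]
tool_rot: [-0.001, 0.67, 0.742, -0.0]
force: [-0.2, -1.1, -0.6]
finger_gap: 0.0448
finger_force: 41.0
tcp [ 0.4376 -0.0169  0.0974] yaw 95.88 tool-axis shares [0.06 3.47 2.14]
tcp [ 0.4376 -0.0169  0.0974] yaw 95.88 tool-axis shares [ 0.05 -0.03  0.25]
[492.21627771 251.34787197] [510.66480509 180.62137008]
```

```bash
python3 -m handwheel '[{"translation":[0.1,0.9,0],"delta_rot":[0,0,0],"claw":0},{"translation":[0,0.9,0],"delta_rot":[0,0,0],"claw":0},{"translation":[0,0.9,0],"delta_rot":[0,0,0],"claw":0},{"translation":[0,0.77,0],"delta_rot":[0,0,0],"claw":0},{"translation":[0,0,0.7],"delta_rot":[0,0,0],"claw":0},{"translation":[0,0,0.7],"delta_rot":[0,0,0],"claw":0},{"translation":[0,0,0.4],"delta_rot":[0,0,0],"claw":0},{"translation":[0,0,0.2],"delta_rot":[0,0,0],"claw":0},{"translation":[0,0,0],"delta_rot":[0,0,0],"claw":0}]'
python3 - <<'E'
from h import *
rows([.541,-.0045,.032])
E
```

```text
clock: 24.98
tool_pos: [0.5416, -0.0019, 0.0381]
tool_rot: [-0.0, 0.669, 0.743, -0.0]
force: [0.0, -0.2, -0.3]
finger_gap: 0.045
finger_force: 41.1
tcp [ 0.5416 -0.0019  0.0381] yaw 95.99 tool-axis shares [-0.08 -0.03  0.2 ]
```

```bash
python3 -m handwheel '[{"translation":[0,0,0.13],"delta_rot":[0,0,0],"claw":0},{"translation":[0,0,0.04],"delta_rot":[0,0,0],"claw":0},{"translation":[0,0,0],"delta_rot":[0,0,0],"claw":0}]' | grep -E "pos|force"
python3 -m handwheel '[{"translation":[0,0,0.04],"delta_rot":[0,0,0],"claw":0},{"translation":[0,0,0],"delta_rot":[0,0,0],"claw":0}]' | grep -E "pos|force"
```

```text
tool_pos: [0.5418, -0.002, 0.0334]
force: [-0.2, 1.0, -0.4]
finger_force: 41.1
tool_pos: [0.5417, -0.0021, 0.032]
force: [-0.1, 0.1, -1.2]
finger_force: 41.1
```

```bash
python3 -m handwheel '[{"translation":[0,0,0.02],"delta_rot":[0,0,0],"claw":0.65},{"translation":[0,0,0],"delta_rot":[0,0,0],"claw":0.65},{"translation":[0,0,0],"delta_rot":[0,0,0],"claw":0.65},{"translation":[0,0,-0.5],"delta_rot":[0,0,0],"claw":0.65},{"translation":[0,0,-1],"delta_rot":[0,0,0],"claw":0.65},{"translation":[0,0,-1],"delta_rot":[0,0,0],"claw":0.65},{"translation":[0,0,-1],"delta_rot":[0,0,0],"claw":0},{"translation":[-1,0,-1],"delta_rot":[0,0,0],"claw":0},{"translation":[-1,0,-1],"delta_rot":[0,0,0],"claw":0},{"translation":[-0.6,0,-1],"delta_rot":[0,0,0],"claw":0},{"translation":[0,0,0],"delta_rot":[0,0,0],"claw":0}]'
python3 - <<'E'
from h import *
rows([.541,-.0045,.032])
P=manip.camera_params("wrist");w=manip.grab_frame("wrist");cv2.imwrite("pics/w8.png",w)
c=proj(P,[.541,-.0045,.05]);print("support px",c)
g=cv2.cvtColor(w,cv2.COLOR_BGR2GRAY); u,v=c.astype(int)
# coarse ASCII view round the support
R0=45; sub=g[max(v-R0,0):v+R0,u-R0-15:u+R0+15]; s=cv2.resize(sub,None,fx=.5,fy=.5,interpolation=cv2.INTER_AREA)
for r in s: print("".join(" .:-=+*#%@"[min(9,int(x)*10//256)] for x in r))
print(max(v-R0,0),u-R0-15)
E
```

```text
clock: 26.98
tool_pos: [0.5515, -0.0813, 0.2298]
tool_rot: [0.003, 0.67, 0.742, 0.002]
force: [0.3, -0.0, -0.7]
finger_gap: 0.0
finger_force: 0.0
tcp [ 0.5515 -0.0813  0.2298] yaw 95.81 tool-axis shares [ 2.6  -0.13  6.59]
support px [311.92253691 115.36881209]
:::-=====-.     .-==========================-:......:-=====-
:::-=====:     :-=============================-:.....:=====-
::-=====:     :================================-:.....:=====
::-====-.    .-=================================-......-====
:-=====:    .-===================================-.....:====
:-====-.   .-=====================================-.....-===
-=====:    :=======================================:....:===
-====-.   .-=======================================-:....-==
-====.   .:==================--:--==================:....:==
====-.   .-===============-::..:::::-===============-:....-=
====-.  .:==============-:.:::----::::-==============-....-=
====:   .-=============-:.:-----------:-==============:...:=
===-.  .:======+*=====-..:--====-===---:-=============-:..:-
===-....-======+*====-.:--=====--=====--:-===
[... 1213 characters left out ...]
**************=:...=**
=+****-::::=**************++=======++**************+:...:+**
=+****=::::-+*****************++++*****************-....-***
==+****=::::=*****************+++*****************+:...:+***
==+****+-:::-+***********************************+:...:=****
===+****+::::-=*********************************+-....-****+
====+****-:::::=*******************************=-....:+****=
====+****+-:::::++****************************=:....:=****+=
=====+****+-:::::-+*************************+=:....:=*****==
======+****+-:::::-=+**********************+-:....:=*****+==
======+*****+-::::::=++******************+=-.....:=*****+===
=======+*****+-::::::--=***************==:......:=*****+===-
70 251
```

The ASCII view shows the watch (centre about col 31.7, row 21.3) concentric with the seal ring and support (col 30.5, row 22.5) to within about 2 mm. Next I'll go over the top of the bell and come down behind the tab, with a computed arc for the push.

```bash
python3 -m handwheel '[{"translation":[0.65,0.91,0],"delta_rot":[0,0,0],"claw":0},{"translation":[0.65,0.91,0],"delta_rot":[0,0,0],"claw":0},{"translation":[0.65,0.91,0],"delta_rot":[0,0,0],"claw":0},{"translation":[0.65,0.91,0],"delta_rot":[0,0,0],"claw":0},{"translation":[0,0,0],"delta_rot":[0,0,0],"claw":0},{"translation":[0,0,0.75],"delta_rot":[0,0,0],"claw":0},{"translation":[0,0,0.75],"delta_rot":[0,0,0],"claw":0},{"translation":[0,0,0],"delta_rot":[0,0,0],"claw":0}]'
cat >> h.py <<'E'
S0=np.array([.541,-.0045,0]);TX=np.array([np.cos(np.radians(6)),np.sin(np.radians(6)),0]);TY=np.array([-TX[1],TX[0],0])
def tt():
    p,_=tool(); d=p-S0; return (np.array([TX@d,TY@d,d[2]])*1e3).round(1)
E
python3 - <<'E'
from h import *
print(tt())
for th in np.arange(1.6,.0,-.1):
    print(round(th,2),round(74-148*np.cos(th)+3*np.sin(th)+8,1),round(52+148*np.sin(th)+3*np.cos(th)-15,1))
E
```

```text
clock: 28.02
tool_pos: [0.6478, 0.009, 0.179]
tool_rot: [-0.002, 0.669, 0.743, -0.002]
force: [-0.4, -0.1, 1.1]
finger_gap: -0.0002
finger_force: 0.0
[107.6   2.2 179. ]
1.6 89.3 184.8
1.5 74.5 184.8
1.4 59.8 183.4
1.3 45.3 180.4
1.2 31.2 176.0
1.1 17.5 170.3
1.0 4.6 163.2
0.9 -7.6 154.8
0.8 -19.0 145.3
0.7 -29.3 134.6
0.6 -38.5 123.0
0.5 -46.4 110.6
0.4 -53.1 97.4
0.3 -58.5 83.6
0.2 -62.5 69.3
0.1 -65.0 54.8
```

```bash
python3 -m handwheel '[{"translation":[0,-0.32,-0.15],"delta_rot":[0,0,0],"claw":0},{"translation":[0,-0.32,0],"delta_rot":[0,0,0],"claw":0},{"translation":[0,-0.32,0],"delta_rot":[0,0,0],"claw":0},{"translation":[0,-0.32,0],"delta_rot":[0,0,0],"claw":0},{"translation":[0,-0.32,0],"delta_rot":[0,0,0],"claw":0}]' |grep -E "pos|force"
python3 -c "from h import *;print(tt())"
```

```text
tool_pos: [0.6022, 0.0046, 0.1862]
force: [1.1, 1.6, -0.7]
finger_force: 0.8
[ 61.8   2.6 186.2]
```

```bash
python3 -m handwheel '[{"translation":[-0.05,-0.55,0.2],"delta_rot":[0,0,0],"claw":0},{"translation":[0,-0.47,0.15],"delta_rot":[0,0,0],"claw":0},{"translation":[0,-0.46,0.19],"delta_rot":[0,0,0],"claw":0},{"translation":[0,-0.43,0.24],"delta_rot":[0,0,0],"claw":0},{"translation":[0,-0.41,0.28],"delta_rot":[0,0,0],"claw":0}]' |grep -E "pos|force"
python3 -c "from h import *;print(tt())"
```

```text
tool_pos: [0.5323, -0.0039, 0.1547]
force: [1.2, 0.1, 1.0]
finger_force: 0.6
[ -8.5   1.5 154.7]
```

```bash
python3 -m handwheel '[{"translation":[0,-0.36,0.32],"delta_rot":[0,0,0],"claw":0},{"translation":[0,-0.34,0.36],"delta_rot":[0,0,0],"claw":0},{"translation":[0,-0.31,0.39],"delta_rot":[0,0,0],"claw":0},{"translation":[0,-0.26,0.41],"delta_rot":[0,0,0],"claw":0},{"translation":[0,-0.22,0.44],"delta_rot":[0,0,0],"claw":0}]' |grep -E "pos|force"
python3 -c "from h import *;print(tt())"
```

```text
tool_pos: [0.4884, -0.0092, 0.0955]
force: [0.2, 0.1, -0.2]
finger_force: 0.4
[-52.8   0.8  95.5]
```

```bash
python3 -m handwheel '[{"translation":[0,-0.18,0.4],"delta_rot":[0,0,0],"claw":0},{"translation":[0,-0.13,0.46],"delta_rot":[0,0,0],"claw":0},{"translation":[0,-0.06,0.48],"delta_rot":[0,0,0],"claw":0},{"translation":[0,0,0.05],"delta_rot":[0,0,0],"claw":0}]' |grep -E "pos|force"
python3 -c "from h import *;print(tt())"
python3 -m handwheel '[{"translation":[0,0,0.1],"delta_rot":[0,0,0],"claw":0},{"translation":[0,0,0.1],"delta_rot":[0,0,0],"claw":0},{"translation":[0,0,0],"delta_rot":[0,0,0],"claw":0}]' |grep -E "pos|force"
```

```text
tool_pos: [0.477, -0.0102, 0.0535]
force: [-0.8, -0.8, 1.4]
finger_force: 0.0
[-64.2   1.   53.5]
tool_pos: [0.4783, -0.0101, 0.0489]
force: [-0.9, -0.1, 0.5]
finger_force: 0.0
```

```bash
for r in 1; do python3 -m handwheel '[{"translation":[0,0,0.08],"delta_rot":[0,0,0],"claw":0},{"translation":[0,0,0],"delta_rot":[0,0,0],"claw":0}]' |grep -E "pos|force"; done
python3 -m handwheel '[{"translation":[0,0,0.08],"delta_rot":[0,0,0],"claw":0},{"translation":[0,0,0],"delta_rot":[0,0,0],"claw":0}]' |grep -E "pos|force"
python3 -c "
from h import *
print(tt());a=manip.grab_frame('scene');cv2.imwrite('pics/s9.png',a)
b=manip.grab_frame('top');cv2.imwrite('pics/t9.png',b)"
```

```text
tool_pos: [0.4782, -0.0102, 0.0464]
force: [-0.1, -0.2, -0.0]
finger_force: 0.0
tool_pos: [0.478, -0.0102, 0.0439]
force: [-0.0, -0.0, -0.4]
finger_force: 0.0
[-63.2   0.9  43.9]
```

```bash
python3 -m handwheel '[{"translation":[0,0,0.1],"delta_rot":[0,0,0],"claw":0},{"translation":[0,0,0],"delta_rot":[0,0,0],"claw":0}]' |grep -E "pos|force"
python3 - <<'E'
from h import *
g=cv2.imread("pics/s9.png",0); S=manip.camera_params("scene")
for th in(.04,.3,.6):
    for r in(142,158): print(th,r,proj(S,S0+TX*(.074-r/1e3*np.cos(th))+[0,0,.052+r/1e3*np.sin(th)]).round())
    print("boss",proj(S,S0+TX*(.074-.074*np.cos(th)+.052*np.sin(th))+[0,0,.052+.074*np.sin(th)+.052*np.cos(th)]).round())
sub=g[215:300,250:372]
sub=cv2.resize(sub,None,fx=1.2,fy=.6,interpolation=cv2.INTER_AREA)
sub=np.clip(sub.astype(int)*1.2,0,255)
for r in sub: print("".join(" .:-=+*#%@"[min(9,int(x)*10//256)] for x in r))
E
```

```text
tool_pos: [0.478, -0.0102, 0.0408]
force: [-0.5, -0.3, -0.6]
finger_force: 0.0
0.04 142 [333. 276.]
0.04 158 [337. 280.]
boss [313. 241.]
0.3 142 [331. 262.]
0.3 158 [336. 264.]
boss [309. 231.]
0.6 142 [326. 243.]
0.6 158 [330. 243.]
boss [303. 221.]
-::---==-----====-=-------=+*%@@@@@@@@@@@@@@@@@@@@@@%###%%@@@@@@@@@@@@@@@@@#+-:....::::::---=================---:::::::::=#@@@@@@@@@@@@@@@@@@@@@@@
------=======-==--==-------=*%@@@@@@@@@@@@@@@@@@@@@@@@@@@@@@@@@@@@@@@@@@@@@#+-:........::::::---------------::::::::....:=#@@@@@@@@@@@@@@@@@@@@@@@
------==============-------=+%@@@@@@@@@@@@@@@@@@@@@@@@@@@@@@@@@@@@@@@@@@%%%#*=:.............::::::::::::::::.:....:::::.:=#@@@@@@@@@@@@@@@@@@@@@@@
------=====----------------=+*%@@@@@@@@@@@@@@@@@@@@@@@@@@@@@@@@@@@@@%%##%@@%#+:.....:...........:......:.....:..::.::::.:+#@@@@@@@@@@@@@@@@@@@@@@@
------------:::::::::-------==+#%@@@@@@@@@@@@@@@@@@@@@@@@@@@@@@@@@%####%@@@@#+:....................:..:::..:::....:::::::+#@@@@@@@@@@@@@@@@@@@@@@@
:::::::::---======++++==--------=*%@@@@@@@@@@@@@@@@@@@@@@@@@@@@@@@@@@@@@@@@@#+::.........:...............:..:..::
[... 5948 characters left out ...]
---------------------------------------------------------------:::::::..:::----------======++*#%%%@@%%@%@@@%%@%@
@@@@@@@@@@@@@@@@@@%#**********++=------------------------------------------------------------:::::........:::------====++++**#%%%@@@%%@@@@%%%@@@@@
@@@@@@@@@@@@@%####*************+++==-----------------------------------------------------:::::........:.::::---=====++*#%%%%%%@@@@%@%%%%@@@@@@@@%@
@@@@@@@@@@@%#**********###*******++==------------------------------------------------:::::...........::::---======++**#%@@@@@@%%%%%%@@%%%%%%@@%%@@
@@@@@@@@@@@%####*******#%%#********++==------------------------------------------:::::...........::::--===+++**###%%%%%%@@%%%%%%%%%%@@@@%@@@@@%@@@
```

```bash
for k in 1; do python3 -m handwheel '[{"translation":[0,0,0.08],"delta_rot":[0,0,0],"claw":0},{"translation":[0,0,0],"delta_rot":[0,0,0],"claw":0}]' |grep -E "pos|force";done
python3 -m handwheel '[{"translation":[0,0,0.08],"delta_rot":[0,0,0],"claw":0},{"translation":[0,0,0],"delta_rot":[0,0,0],"claw":0}]' |grep -E "pos|force"
python3 - <<'E'
from h import *
print(tt());P=manip.camera_params("wrist");g=manip.grab_frame("wrist");cv2.imwrite("pics/w9.png",g);g=cv2.cvtColor(g,cv2.COLOR_BGR2GRAY)
for th in(.04,.3,.6):
  for y in(-.018,.018): print(th,y,proj(P,S0+TX*(.074-.158*np.cos(th))+TY*y+[0,0,.052+.158*np.sin(th)]).round())
p,r=tool();m=r.as_matrix();print("tip",proj(P,p+m@[.011,0,-.015]))
sub=g[150:350,190:450];sub=cv2.resize(sub,None,fx=.5,fy=.25,interpolation=cv2.INTER_AREA)
for r in sub: print("".join(" .:-=+*#%@"[min(9,int(x)*12//256)] for x in r))
E
```

```text
tool_pos: [0.478, -0.0102, 0.0385]
force: [-1.1, -0.5, 0.5]
finger_force: 0.5
tool_pos: [0.4781, -0.0102, 0.0381]
force: [-6.7, -0.1, 22.0]
finger_force: 10.8
[-63.2   0.9  38.1]
0.04 -0.018 [267. 350.]
0.04 0.018 [263. 274.]
0.3 -0.018 [272. 422.]
0.3 0.018 [267. 328.]
0.6 -0.018 [341. 571.]
0.6 0.018 [344. 446.]
tip [314.20784343 281.76072185]
%%%%%%%#************************=---===========================================----===-=======--------------------=+++++++++++++++
%%%%%%%#************************=---==========================================--------=====-----------------------=+++++++++++++++
%%%%%%%#************************=---==============================-==================-=====-----------------------++++++++++==++++
%%%%%%%#************************+---=======================================================----------------------=+++++=+++------=
%%%%%%%#************************+---=======================================================----------------------==++=-----------=
%%%%%%%#************************+---====================================================---------
[... 5097 characters left out ...]
------+########################*+==++********
###################################*=--=+##*-.       .:-------.   .-------:        .-------*########################+==+**********
####################################==-=+*#*:        .::--===-....:------:.        .------=*#######################+=+++**********
####################################+=-==+*+:           ..:---....:--:..        .. .:-----+*#######################==++***********
#####################################*====:.               .:-.   .-..      ..   .   .:--=*#######################+==++*********+*
###############*+==-----=+*###########+==:                  ...   ..      ........   ..:-=*###########+=-------=++===+++++++++*+**
```

At the final step the finger pressed firmly at a tip height of about 0.054, which is the tab height with the bell home. The wrist ASCII view shows the tab lying flat, with its outer edge at u≈266 as predicted for 0.04 rad. I'll retreat up and go over the bar's ball.

```bash
python3 -m handwheel '[{"translation":[0,0,-0.5],"delta_rot":[0,0,0],"claw":0},{"translation":[0,0,-1],"delta_rot":[0,0,0],"claw":0},{"translation":[0,0,-1],"delta_rot":[0,0,0],"claw":0.6},{"translation":[0,0,-1],"delta_rot":[0,0,0],"claw":0.6},{"translation":[0,0,-1],"delta_rot":[0,0,0],"claw":0.6},{"translation":[0,0,-1],"delta_rot":[0,0,0],"claw":0.6},{"translation":[0,0,-1],"delta_rot":[0,0,0],"claw":0.6},{"translation":[0,0.5,-1],"delta_rot":[0,0,0],"claw":0.6},{"translation":[0.5,0.8,-0.5],"delta_rot":[0,0,0],"claw":0.6},{"translation":[1,0.8,0],"delta_rot":[0,0,0],"claw":0.6},{"translation":[0.5,0,0],"delta_rot":[0,0,0],"claw":0.6},{"translation":[0,0,0],"delta_rot":[0,0,0],"claw":0.6}]'
python3 - <<'E'
from h import *
print(tt());P=manip.camera_params("wrist");g=manip.grab_frame("wrist");cv2.imwrite("pics/w10.png",g);g=cv2.cvtColor(g,cv2.COLOR_BGR2GRAY)
for th in(1.65,1.72,1.8): print(th,proj(P,S0+TY*(.086-.15*np.cos(th))+[0,0,.104+.15*np.sin(th)]).round())
sub=g[0:320,200:440];sub=cv2.resize(sub,None,fx=.5,fy=.25,interpolation=cv2.INTER_AREA)
for i,r in enumerate(sub): print("".join(" .:-=+*#%@"[min(9,int(x)*12//256)] for x in r),i*4)
E
```

```text
clock: 33.67
tool_pos: [0.5335, 0.0571, 0.2759]
tool_rot: [-0.0, 0.668, 0.744, -0.0]
force: [0.6, -0.6, -0.2]
finger_gap: 0.0513
finger_force: 0.0
[ -1.   62.  275.9]
1.65 [317. 204.]
1.72 [317. 183.]
1.8 [317. 158.]
==========--============================================================================+##############*+*+=+=-=***+=+** 0
==========--===========================================================================+*##############*+*+=+=:=***+=*** 4
=========--==========================================================================+**###############*+*+=+--+***+=*** 8
========--=================================================-::-==-:-==============++*##################++*+=+--+**+=+*** 12
======----================================================:.:------::-==========+*#####################++*+=+--+**+=+*** 16
--------==++==++++++***+++******+========================-.:-------:.:==========*#####################*+**+==-=***+=+*** 20
++++*****####*##################*+=======================:..-------:.:===========*####################*+**+==-=***+=**** 24
#**###############
[... 8388 characters left out ...]
*********++++********+++++++++==++++====-:   ::::::-=*################# 296
+****************=::::::    -===================++++++++********+++++++++++++++++++++==:::.   .::::::-*################# 300
***********+-----::::::     :==================+++++=+++++++++++++++++++++++++++++++=-:-+*-    .:::::-=====*############ 304
********+=:.   :::::::.     :=================+++++++++++++++++++++++++++++++++++++==--*##-     .::::::.   .-+*######### 308
*******+.     .::::::.      :===============++++++++++++++++++++++++++++++++++++++++==+*##:      :::::::.     :*######## 312
******+.     .:::::::       .==============++++++++++++++++++++++++++++++++++++++++++=+###:       :::::::.     :*####### 316
```

The view shows the bell shut, its boss at about (320,257), and the ball at (322,181), matching 1.72 rad. I'll grip the ball.

```bash
python3 -m handwheel '[{"translation":[0.8,0.1,0],"delta_rot":[0,0,0],"claw":0.6},{"translation":[0.74,0,0],"delta_rot":[0,0,0],"claw":0.6},{"translation":[0,0,0],"delta_rot":[0,0,0],"claw":0.6},{"translation":[0,0,0.6],"delta_rot":[0,0,0],"claw":0.6},{"translation":[0,0,0.6],"delta_rot":[0,0,0],"claw":0.6},{"translation":[0,0,0.48],"delta_rot":[0,0,0],"claw":0.6},{"translation":[0,0,0],"delta_rot":[0,0,0],"claw":0},{"translation":[0,0,0],"delta_rot":[0,0,0],"claw":0},{"translation":[0,0,0],"delta_rot":[0,0,0],"claw":0},{"translation":[0,0,0],"delta_rot":[0,0,0],"claw":0}]' 30
python3 - <<'E'
from h import *
t=tt();print(t)
for th in np.arange(1.7,-.01,-.1): print(round(th,2),round(86-150*np.cos(th),1),round(104+150*np.sin(th)-27,1))
E
```

```text
clock: 34.98
tool_pos: [0.531, 0.1018, 0.2252]
tool_rot: [-0.001, 0.669, 0.743, -0.002]
force: [-4.6, -2.4, -2.6]
finger_gap: 0.0237
finger_force: 29.6
[  1.2 106.8 225.2]
1.7 105.3 225.7
1.6 90.4 226.9
1.5 75.4 226.6
1.4 60.5 224.8
1.3 45.9 221.5
1.2 31.6 216.8
1.1 18.0 210.7
1.0 5.0 203.2
0.9 -7.2 194.5
0.8 -18.5 184.6
0.7 -28.7 173.6
0.6 -37.8 161.7
0.5 -45.6 148.9
0.4 -52.2 135.4
0.3 -57.3 121.3
0.2 -61.0 106.8
0.1 -63.3 92.0
-0.0 -64.0 77.0
```

```bash
python3 -m handwheel '[{"translation":[-0.55,0,-0.05],"delta_rot":[0,0,0],"claw":0},{"translation":[-0.5,0,0.01],"delta_rot":[0,0,0],"claw":0},{"translation":[-0.5,0,0.06],"delta_rot":[0,0,0],"claw":0},{"translation":[-0.49,0,0.11],"delta_rot":[0,0,0],"claw":0},{"translation":[-0.48,0,0.16],"delta_rot":[0,0,0],"claw":0},{"translation":[-0.45,0,0.2],"delta_rot":[0,0,0],"claw":0},{"translation":[-0.43,0,0.25],"delta_rot":[0,0,0],"claw":0}]'
python3 -c "from h import *;print(tt())"
```

```text
clock: 35.85
tool_pos: [0.5409, 0.0, 0.2044]
tool_rot: [-0.001, 0.669, 0.743, -0.002]
force: [-12.0, -2.3, 6.7]
finger_gap: 0.0234
finger_force: 28.8
[  0.4   4.5 204.4]
```

```bash
python3 -m handwheel '[{"translation":[-0.41,-0.04,0.29],"delta_rot":[0,0,0],"claw":0},{"translation":[-0.38,-0.03,0.33],"delta_rot":[0,0,0],"claw":0},{"translation":[-0.34,0,0.37],"delta_rot":[0,0,0],"claw":0},{"translation":[-0.3,0,0.4],"delta_rot":[0,0,0],"claw":0},{"translation":[-0.26,0,0.43],"delta_rot":[0,0,0],"claw":0},{"translation":[-0.22,0,0.45],"delta_rot":[0,0,0],"claw":0}]'
python3 -c "from h import *;print(tt())"
```

```text
clock: 36.6
tool_pos: [0.5479, -0.0561, 0.1351]
tool_rot: [0.0, 0.669, 0.743, 0.001]
force: [0.2, -0.4, 0.4]
finger_gap: -0.0
finger_force: 0.0
[  1.5 -52.  135.1]
```

The ball slipped out of the grip partway. I'll back off to the right, rise, and locate it.

```bash
python3 -m handwheel '[{"translation":[-1,0,0],"delta_rot":[0,0,0],"claw":0},{"translation":[-1,0,-0.5],"delta_rot":[0,0,0],"claw":0},{"translation":[-0.5,0,-1],"delta_rot":[0,0,0],"claw":0},{"translation":[0,0,-1],"delta_rot":[0,0,0],"claw":0},{"translation":[0,0,-1],"delta_rot":[0,0,0],"claw":0},{"translation":[0,0,-1],"delta_rot":[0,0,0],"claw":0},{"translation":[0,0,-0.5],"delta_rot":[0,0,0],"claw":0},{"translation":[0,0,0],"delta_rot":[0,0,0],"claw":0}]' | grep -E "clock|force"
python3 - <<'E'
from h import *
print(tt());P=manip.camera_params("wrist");g=manip.grab_frame("wrist");cv2.imwrite("pics/w11.png",g);g=cv2.cvtColor(g,cv2.COLOR_BGR2GRAY)
for th in(.4,.7,1.,1.3): print(th,proj(P,S0+TY*(.086-.15*np.cos(th))+[0,0,.104+.15*np.sin(th)]).round())
sub=g[0:300,200:440];sub=cv2.resize(sub,None,fx=.4,fy=.2,interpolation=cv2.INTER_AREA)
for i,r in enumerate(sub): print("".join(" .:-=+*#%@"[min(9,int(x)*12//256)] for x in r),i*5)
E
```

```text
clock: 37.6
force: [-0.5, -0.9, 0.1]
finger_force: 0.0
[   1.3 -127.   285.8]
0.4 [314. 120.]
0.7 [313.  80.]
1.0 [312.   3.]
1.3 [ 311. -120.]
########*-==++++=-----------------=+*****=----------+**#**=-------==++++++++=++++++++++==*###*## 0
#########===+++++=--------------=****++++=----------++++****+=----======+++++++++++++++==*###### 5
#########===+++++++==---------=****++++*+=----------+**++++***+=--=++====++++===+++++++==*###### 10
#########=-=++++++++++===---=+***+++*****=----------+*****+++***+==+=+++++===-++==+++++=+####### 15
#########+-=+++++++++++++++#***+++****+==-----------+++*****++***+*++++++=-+#######++++=+####### 20
#########+-=++++++++++++++###*++*****+===---::::----+++++*****++**#*+=====-+*###***++++=+####### 25
#########*-=+++++++++++++###*++****+++==-.        .:=+++++*****++#*#********+*##*++++++=*####### 30
#########*-=+==+++++====+###++****+++=-:            .-+++++*****+*##########+*##*++++++=*####### 35
##########-*+#+***#########*+*****+++=.               -+++++****++####******++**++++++++######## 40
##########=++*+***#%#######*+****++++-                .=++
[... 4381 characters left out ...]
:................:************************################################################ 265
:::.....................+****************####***################################################ 270
::......................-**************######################################################### 275
--------:::.............:+************########################################################## 280
-::::::::::::::::::.... .=***********########################################################### 285
:::::--::----:::::::::::.-**********#####=----...----=########################################## 290
..........................+*******######*----:   :----*######################################### 295
```

The ball is at about (314,51), so the bar is near 0.82 rad. I'll press it down from above with closed fingers, tracking its arc.

```bash
python3 -m handwheel '[{"translation":[0.92,0.02,0],"delta_rot":[0,0,0],"claw":0},{"translation":[0.92,0,0],"delta_rot":[0,0,0],"claw":0},{"translation":[0.92,0,0],"delta_rot":[0,0,0],"claw":0},{"translation":[0.92,0,0],"delta_rot":[0,0,0],"claw":0},{"translation":[0,0,0.9],"delta_rot":[0,0,0],"claw":0},{"translation":[0,0,0.9],"delta_rot":[0,0,0],"claw":0},{"translation":[0,0,0.4],"delta_rot":[0,0,0],"claw":0},{"translation":[0,0,0],"delta_rot":[0,0,0],"claw":0}]' | grep -E "clock|force"
python3 -c "from h import *;print(tt())"
python3 -m handwheel '[{"translation":[-0.05,0,0.25],"delta_rot":[0,0,0],"claw":0},{"translation":[-0.17,0,0.2],"delta_rot":[0,0,0],"claw":0},{"translation":[-0.17,0,0.2],"delta_rot":[0,0,0],"claw":0}]' | grep -E "clock|force"
python3 -c "from h import *;print(tt())"
```

```text
clock: 38.65
force: [0.3, 0.6, -0.2]
finger_force: 0.0
[  0.5 -16.8 218.2]
clock: 39.02
force: [-0.7, -2.4, 4.6]
finger_force: 2.2
[  1.8 -29.7 200.6]
```

```bash
python3 -m handwheel '[{"translation":[-0.15,0,0.23],"delta_rot":[0,0,0],"claw":0},{"translation":[-0.15,0,0.23],"delta_rot":[0,0,0],"claw":0},{"translation":[-0.13,0,0.22],"delta_rot":[0,0,0],"claw":0},{"translation":[-0.13,0,0.22],"delta_rot":[0,0,0],"claw":0}]' | grep -E "clock|force"
python3 -c "from h import *;print(tt())"
python3 -m handwheel '[{"translation":[-0.22,0,0.45],"delta_rot":[0,0,0],"claw":0},{"translation":[-0.17,0,0.47],"delta_rot":[0,0,0],"claw":0}]' | grep -E "clock|force"
python3 -c "from h import *;print(tt())"
```

```text
clock: 39.52
force: [1.0, -2.4, 2.7]
finger_force: 1.7
[  1.6 -46.1 172.9]
clock: 39.78
force: [0.6, -0.9, 2.2]
finger_force: 1.1
[  1.2 -57.1 144.3]
```

```bash
python3 -m handwheel '[{"translation":[-0.12,0,0.45],"delta_rot":[0,0,0],"claw":0},{"translation":[-0.08,0,0.47],"delta_rot":[0,0,0],"claw":0},{"translation":[-0.02,0,0.2],"delta_rot":[0,0,0],"claw":0}]' | grep -E "clock|force"
python3 -c "from h import *;print(tt())"
python3 -m handwheel '[{"translation":[0,0,0.15],"delta_rot":[0,0,0],"claw":0},{"translation":[0,0,0.1],"delta_rot":[0,0,0],"claw":0},{"translation":[0,0,0],"delta_rot":[0,0,0],"claw":0}]' | grep -E "clock|force"
python3 -c "from h import *;print(tt())"
```

```text
clock: 40.15
force: [-0.3, -1.2, 2.2]
finger_force: 0.7
[  0.3 -63.3 110.3]
clock: 40.52
force: [0.7, 0.5, 0.4]
finger_force: 0.1
[  1.4 -63.2 104.5]
```

```bash
python3 -m handwheel '[{"translation":[0,0,0.1],"delta_rot":[0,0,0],"claw":0},{"translation":[0,0,0],"delta_rot":[0,0,0],"claw":0}]' | grep -E "force"
python3 -c "from h import *;print(tt())"
python3 -m handwheel '[{"translation":[0,0,0.07],"delta_rot":[0,0,0],"claw":0},{"translation":[0,0,0],"delta_rot":[0,0,0],"claw":0}]' | grep -E "force"
python3 -c "from h import *;print(tt())"
```

```text
force: [-5.0, -0.9, 15.3]
finger_force: 8.0
[  1.7 -63.2 103.7]
force: [-10.4, -0.9, 27.6]
finger_force: 13.7
[  1.8 -63.3 103.3]
```

The stop is hard: z barely moved from 15 to 27 N. The ball-top height agrees with the 17 mm tip offset, so the bar is fully down. I'll retreat and do a light re-touch to check for springback.

```bash
python3 -m handwheel '[{"translation":[0,0,-0.3],"delta_rot":[0,0,0],"claw":0},{"translation":[0,0,0],"delta_rot":[0,0,0],"claw":0},{"translation":[0,0,0.2],"delta_rot":[0,0,0],"claw":0},{"translation":[0,0,0],"delta_rot":[0,0,0],"claw":0}]' | grep -E "force"
python3 -c "from h import *;print(tt())"
python3 -m handwheel '[{"translation":[0,0,-0.5],"delta_rot":[0,0,0],"claw":0},{"translation":[0,0,-1],"delta_rot":[0,0,0],"claw":0},{"translation":[0,0,-1],"delta_rot":[0,0,0],"claw":0},{"translation":[-0.5,0,-1],"delta_rot":[0,0,0],"claw":0},{"translation":[0,0,0],"delta_rot":[0,0,0],"claw":0},{"translation":[0,0,0],"delta_rot":[0,0,0],"claw":0}]' | grep -E "clock|force"
```

```text
force: [-4.5, 0.0, 16.1]
finger_force: 8.0
[  2.  -63.6 103.7]
clock: 42.28
force: [0.1, -0.1, 0.5]
finger_force: 0.0
```

The re-touch met the ball at the same height (103.7 mm), so the bar has not sprung back. I'm handing the job in.

```bash
python3 -c "
from plant import manip
print(manip.job_done())"
```

```text
the job is handed in; nothing more can be done
None
```

The job is handed in at about 42 s: tweezers on the mat, watch glass up on the support within about 2 mm of centre, bell swung down before the bar, and the bar pressed to its stop; no verdict came back, and the final bell and bar angles are inferred from touch height and force.

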